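# Stand the pencil case on its heavy end

### The job

One end of the closed blue pencil case is heavy inside, but from outside both ends look alike. Lift the case clear of the counter by its swing handle to see which end sinks, then stand it upright on that heavy end, wholly on the round cork trivet, setting it down without a bang, and let go. Leave the jam jar, the pen holder and the pen where they are.

Things in the scene. Friction and masses are not known exactly. Their poses are not given: they have to be found in the camera images.
- case_center (a point): centre of the closed blue pencil case: symmetric box 160 mm long (x), 62 mm wide (y, 70 mm over the pivots), 56 mm tall (z, +z = dark blue lid), 0.6 kg. Starts flat, lid up; origin 28 mm above its underside. A weight of some 0.4 kg is hidden inside 40 mm from the middle, in the +x or the -x half, and stays there. End faces flat, 62 x 56 mm
- handle_bar (a point): middle of the grey round bar of the case's swing handle: 10 mm thick, along the case's y, 70 mm free between two thin arms outside the case's sides. 115 mm from the hinge line, which runs along y across mid-length, 20 mm above the case's centre (lid side). The box can turn fully between the arms: stood on end, its top is 35 mm below the upright handle's bar
- handle (a joint): angle of the swing handle on the case, rad: 0 straight off the lid (along case z), positive when the bar leans to the case's +x; range -1.7 to 1.7. Slight hinge friction (0.012 N m): left within 30 degrees of vertical the handle stays put; a case lifted by it swings heavy end down, some 45 to 60 degrees from level; set on that edge it must still be tipped over (past about 65) to stand
- trivet: round cork trivet, 180 mm in diameter, 10 mm thick, fixed on the counter, grippy; origin at the centre of its underside
- jar: closed empty glass jam jar with red lid, 68 mm in diameter, 105 mm tall, standing loose; origin at the centre of its underside. Bystander
- holder: round bamboo pen holder with three pencils, 78 mm in diameter, 100 mm tall (pencils to 165 mm), standing loose; origin at the centre of its underside. Bystander
- pen: chrome retractable pen 143 mm long, 11 mm thick, lying along its x axis near the robot; origin under its middle. Bystander
Mind the look-alikes: they are no part of the job. What is meant by the part that bears case_center is not green, orange or turquoise, and is the larger of those in its own colour.

How it is judged (in metres and radians):
On the way:
1. the case is lifted well clear of the counter and hangs with one end low (height (world z) of case_center above 0.13 m and (angle between case_center's own x axis and vertical below 1.17 rad or angle between case_center's own x axis and vertical above 1.97 rad)), for 0.2 s.
At the end, for the whole second after the job is handed in: the case stands upright on its heavy end (within 0.1 rad), its centre within 48 mm of the trivet's centre so that it stands wholly on the cork, released and at rest ((angle between case_center's own x axis and vertical below 0.1 rad or angle between case_center's own x axis and vertical above 3.0416 rad) and height (world z) of hidden_weight_c0 below 0.075 m and horizontal distance between case_center and trivet below 0.048 m and height (world z) of case_center between 0.084 and 0.096 m and linear speed of case below 0.02 m/s and angular speed of case below 0.1 rad/s); the robot touches nothing.
It fails at once if the jam jar is moved by more than 25 mm or knocked over (distance of jar from where it was at the start of the episode above 0.025 m or angle between jar's own z axis and vertical above 0.35 rad).
It fails at once if the pen holder is moved by more than 25 mm or knocked over (distance of holder from where it was at the start of the episode above 0.025 m or angle between holder's own z axis and vertical above 0.35 rad).
It fails at once if the pen is moved by more than 25 mm or knocked over (distance of pen from where it was at the start of the episode above 0.025 m or angle between pen's own z axis and vertical above 0.35 rad).
It fails at once if the case is banged down on the trivet or the counter (over 60 N) (contact force between case and trivet above 60 N or contact force between case and table above 60 N).
It also fails if it takes over 51 s, if anything falls off the work surface, if the arm or the gripper's body presses on something with over 40 N, if the wrist force passes 120 N, or if a joint passes its speed limit or range.

### The arm

A 6-joint arm with a two-finger parallel gripper is mounted at the origin on the work surface. World frame = base frame: x ahead of the robot, y to its left, z up, the work surface at z = 0. Lengths are in mm, angles in rad, forces in N, time in s.
With the tool pointing down it reaches from about 300 to 775 mm from the base axis. Payload 14.6 kg.
Tool frame: the origin (TCP) lies between the finger pads; the fingertips stand 25 mm ahead of it and the grasp point (between the pads) lies 6 mm ahead of it; z points along the fingers, y is the line along which they close (so a half turn about z gives the same grasp; the last joint's range is limited). The gripper opens to 94 mm and grips with 3 to 60 N. Pads are 16 mm wide; open, the fingers measure 119 mm over their backs; the gripper's body (75 mm by 177 mm) begins 78 mm behind the grasp point.
Start: joints at [1.044, 0.3, 1.521, -0, 1.321, -0.067], TCP at [244.069, 492.869, 230.446] pointing down, gripper open.
Joint ranges: [-3.03, 3.03], [-0.79, 2.21], [0.23, 2.52], [-1.04, 4.18], [0, 3.07], [-2.55, 2.55]. Speed limits (rad/s): [2.22, 2.22, 2.57, 3.14, 3.14, 3.14].

### API

Orientations are given as [roll, pitch, yaw] about the fixed x, y, z axes, in that order (R = Rz(yaw) Ry(pitch) Rx(roll)).
In Python, from cell import manip gives the robot as it stands. The module is installed in compiled form; this text tells all that it offers.
- The arm moves only by the tool step_arm, never from a script. Its argument "series" is one flat list of numbers, 5 for each row, row after row: the shift along the world's x, y, z in mm, then the turn about the world's z in rad, then the closure, from 0 (fully open) to 1 (shut). In form: [dx, dy, dz, spin, jaw, dx, dy, dz, spin, jaw, ...]. A call has 1 to 20 rows; each row shifts and turns the commanded pose from where the row before left it; what a row does not reach is not made up. A row lasts 1/8 s, in which the tool goes at most 62.5 mm and 10.7 degrees, less where a joint would pass 70% of its speed; a pose out of reach is approached as far as the arm can. A call is refused whole if a number of a shift passes 62.5 or a number of a turn 0.188, either way. A call with a gripper value outside its range is refused whole. The fingers move at their own pace and stop on an object; "squeeze" is the grip in N (left out, the last holds). Time passes only in rows, so rows that do not move let the fingers close. It gives the time, the measured TCP pose, the force, the opening and the grip force at its end, in the units of the state.
- manip.read_state(): the state, without advancing time (a new reading comes with each control period).
- manip.camera(name): name is "side" or "top" or "wrist"; returns (picture, depth): 384x512x3 uint8, blue, green, red; 384x512 float32, mm along the optical axis (not along the pixel's ray), 0 where there is no reading.
- manip.camera_info(name): a dict with "fovy" (degrees; the focal length in pixels is half the picture's height over the tangent of half this angle, whatever the lens; pixels are square), "cx", "cy" (the principal point, pixels), "eye" and "orientation" of the camera in the world. Camera axes: x right, y down, z forward; pixel columns grow to the right and rows downward; lengths in mm; the calibration is good to about 2 mm. The wrist camera is an equidistant fisheye: a pixel r from the principal point sees the ray r / f radians off the axis. A picture is of the moment at which its call begins: read the wrist's pose just before it. camera_info takes no time and is no camera call; for the wrist camera it gives the pose at the moment of the call.
- manip.sign_off(): hands the job in; it is judged then, once.
The state is a dict: "clock": time; "joints": joint angles; "qd": joint speeds; "effort": joint torques, N m; "eef_pos": TCP position; "eef_rot": TCP orientation; "wrist_force": force on the tool from outside, world axes, zero at the start; "moment": the same for the moment, N m; "finger_gap": finger opening in mm; "finger_force": force on a finger pad.
Only numpy, scipy, OpenCV 4.12 (cv2) and the standard library are available. Lean on these libraries where they do the work, as an engineer would, in place of code of your own. Each camera call takes 0.05 s, during which the arm holds its last target. There are 200 camera calls.

## Working session

There is one attempt and no reset: what is moved stays moved. The work goes in short steps, Python scripts to look and compute and a tool call to move; the robot and the scene stay as the last step left them, time stands still between calls to the robot, and variables do not carry over. Pictures are saved under pics/ and viewed, at most 10 in all, crops included, and the job is handed in when it is done.

Besides the shell and the picture viewer there is one more tool, called after "Request:" in YAML: its name, and indented under it one key for each argument. step_arm: Moves the arm, as the interface text tells. Its arguments: {"type":"object","properties":{"series":{"type":"array"},"squeeze":{"type":"number"}},"required":["series"]}

```bash
mkdir -p pics; cat > h.py <<'E'
import numpy as np, cv2
from cell import manip
from scipy.spatial.transform import Rotation as R
def info(n):
    c=manip.camera_info(n); f=192/np.tan(np.radians(c['fovy'])/2); return c,f
def rot(c):
    o=np.array(c['orientation'],float); return o if o.shape==(3,3) else (R.from_euler('xyz',o).as_matrix() if o.size==3 else None)
def cloud(n,d):
    c,f=info(n); v,u=np.mgrid[:384,:512]
    p=np.stack([(u-c['cx'])/f*d,(v-c['cy'])/f*d,d],-1)
    return p@rot(c).T+np.array(c['eye'])
E
python3 - <<'E'
from h import *
for n in('top','side'):
    print(manip.camera_info(n)); p,d=manip.camera(n); cv2.imwrite(f'pics/{n}0.png',p); np.save(f'{n}0.npy',d)
p=[cv2.imread(f'pics/{n}0.png') for n in('top','side')]
cv2.imwrite('pics/both0.png',cv2.resize(np.vstack(p),(450,600)) if 0 else np.hstack([cv2.resize(q,(400,300)) for q in p]))
print(manip.read_state())
E
```

```text
{'fovy': 47.20832562481148, 'cx': 261.5513343965768, 'cy': 186.16341197004738, 'eye': array([ 354.49055706,  147.69255944, 1502.31888007]), 'orientation': array([-3.01466887, -0.00865939, -1.59353377])}
{'fovy': 50.99578258415573, 'cx': 260.5323311575358, 'cy': 183.6157431811777, 'eye': array([  57.27998687, -529.46375732,  763.53904247]), 'orientation': array([-2.2295867 , -0.00578459, -0.59753736])}
{'clock': 0.1, 'joints': array([ 1.04442320e+00,  3.00409433e-01,  1.52153298e+00, -4.60080969e-05,
        1.32068773e+00, -6.65634861e-02]), 'qd': array([-0.00190535, -0.00350175, -0.00327528,  0.00050062,  0.0023422 ,
       -0.00061099]), 'effort': array([ 1.55575359e-03, -5.32641399e+01, -3.53286195e+01,  7.09296344e-02,
        2.35026958e-02, -3.26319264e-05]), 'eef_pos': array([243.96461509, 492.69309736, 229.94048775]), 'eef_rot': array([-3.14055450e+00, -2.45417233e-05,  2.68179441e+00]), 'wrist_force': array([-0.32921272, -0.16868091, -0.25564172]), 'moment': array([-0.00059413, -0.05919105,  0.08524661]), 'finger_force': 0.0, 'finger_gap': 94.33440613218079}
```

View pics/top0.png

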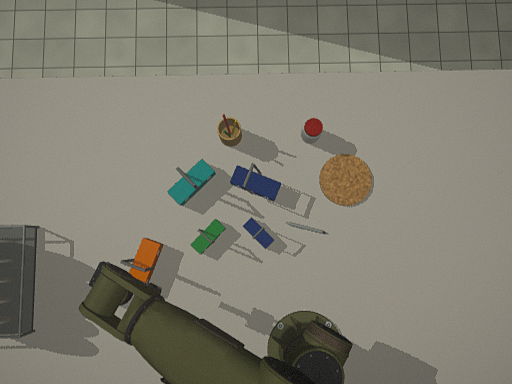

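View pics/side0.png

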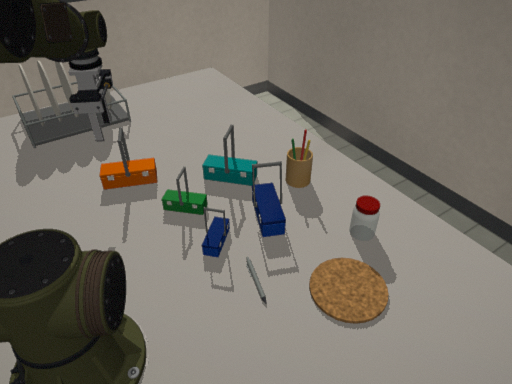

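Possible matches in the top view are large blue (255,183), small blue (258,233), turquoise (191,183), green (208,237) and orange (146,260). I choose the large blue one. The trivet is at (346,180), the jar at (313,128), the holder at (230,130) and the pen at (307,228).

```bash
python3 - <<'E'
from h import *
p=cv2.imread('pics/top0.png'); d=np.load('top0.npy'); W=cloud('top',d)
hsv=cv2.cvtColor(p,cv2.COLOR_BGR2HSV)
m=cv2.inRange(hsv,(110,120,40),(130,255,255))
n,l,s,c=cv2.connectedComponentsWithStats(m)
for i in range(1,n):
    if s[i,4]>60:
        q=W[l==i]; t=q[abs(q[:,2]-np.percentile(q[:,2],70))<8]
        print(s[i],c[i],'z',np.percentile(q[:,2],[5,50,95]).round(),'rect',cv2.minAreaRect(t[:,:2].astype(np.float32)))
def seg(name,lo,hi,z0,z1):
    m=cv2.inRange(hsv,lo,hi)>0; m[:,:110]=0;m[250:]=0;m[:90]=0
    q=W[m&(W[...,2]>z0)&(W[...,2]<z1)]
    print(name,len(q),q[:,2].mean().round(1),cv2.minEnclosingCircle(q[:,:2].astype(np.float32)),q[:,:2].mean(0))
seg('triv',(8,80,90),(22,255,255),3,22)
seg('jar',(0,150,80),(4,255,255),85,120)
b=(W[...,2]>100)&(W[...,2]<200)
b[:,:225]=0;b[:,300:]=0;b[:150]=0;b[215:]=0
v,u=np.where(b)
for a in zip(u,v): print(a,W[a[1],a[0]].round().astype(int),p[a[1],a[0]]) if W[a[1],a[0],2]>110 else 0
# side view bar
p2=cv2.imread('pics/side0.png');W2=cloud('side',np.load('side0.npy'))
b=(W2[...,2]>140)&(W2[...,2]<180); b[:155]=0;b[200:]=0;b[:,:245]=0;b[:,284:]=0
q=W2[b];print('side bar',len(q),q.mean(0),q.min(0),q.max(0))
h2=cv2.cvtColor(p2,cv2.COLOR_BGR2HSV);m=cv2.inRange(h2,(110,120,40),(130,255,255));m[:,:245]=0
q=W2[m>0];q=q[abs(q[:,2]-56)<6];print('side lid',len(q),cv2.minAreaRect(q[:,:2].astype(np.float32)))
cv2.imwrite('pics/crop0.png',np.hstack([cv2.resize(p[140:220,215:295],(400,400)),cv2.resize(p2[150:250,230:330],(400,400))]))
E
```

```text
[230 166  19  22 222] [239.02252252 175.72522523] z [51. 56. 60.] rect ((574.5109252929688, 203.80758666992188), (45.0797004699707, 60.61698532104492), 65.40330505371094)
[246 172  35  28 552] [262.91666667 185.31521739] z [51. 56. 61.] rect ((541.581298828125, 127.35684204101562), (103.87882995605469, 61.628482818603516), 66.78593444824219)
[244 218  17  18 156] [251.88461538 226.42948718] z [32. 37. 43.] rect ((406.8434143066406, 165.5394744873047), (44.801483154296875, 35.266971588134766), 43.96689224243164)
[255 230  19  18 143] [264.        238.0979021] z [31. 37. 44.] rect ((366.330810546875, 126.60688781738281), (49.297725677490234, 35.10474395751953), 43.912864685058594)
triv 2152 9.6 ((466.920166015625, 151.29664611816406), 412.2254943847656) [ 569.79340044 -134.12251094]
jar 234 104.9 ((724.9050903320312, -41.24888229370117), 29.00893783569336) [724.73168335 -41.1023681 ]
(np.int64(252), np.int64(163)) [598 160 164] [87 94 94]
(np.int64(251), np.int64(164)) [595 163 160] [84 90 91]
(np.int64(252), np.int64(164)) [594 160 168] [85 92 89]
(np.int64(253), np.int64(164)) [594 1
[... 5152 characters left out ...]
9]
(np.int64(246), np.int64(187)) [525 180 150] [68 62 60]
(np.int64(245), np.int64(188)) [523 184 143] [41 42 41]
(np.int64(246), np.int64(188)) [522 180 147] [42 52 53]
(np.int64(247), np.int64(188)) [524 178 135] [69 63 59]
(np.int64(246), np.int64(189)) [522 181 124] [45 40 41]
(np.int64(247), np.int64(189)) [521 178 129] [42 50 52]
(np.int64(248), np.int64(189)) [523 175 118] [56 57 54]
(np.int64(248), np.int64(190)) [520 175 118] [42 47 52]
side bar 140 [554.63482644 168.79676101 160.75536884] [519.05375304 147.67851742 140.73302084] [591.90878323 190.47687618 167.63656245]
side lid 845 ((545.5145263671875, 147.1685791015625), (158.53318786621094, 61.11540222167969), 66.76146697998047)
```

View pics/crop0.png

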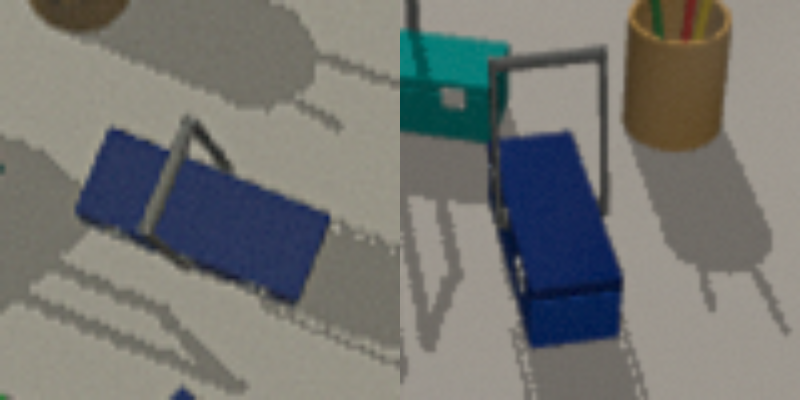

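The crop shows the large blue case with its bar leaning slightly toward the far-left end. Its size in the measurement is 158 x 61 mm with the top at z = 56, which matches the description. I'll move toward it while refining the bar and trivet positions.

Request:
step_arm:
  series: [31,-32,0,0.054,0,31,-32,0,0,0,31,-32,0,0,0,31,-32,0,0,0,31,-32,0,0,0,31,-32,0,0,0,31,-32,0,0,0,31,-32,0,0,0,31,-32,0,0,0,31,-32,0,0,0,0,0,0,0,0]
  squeeze: 4

```text
clock: 1.48
eef_pos: [555.2, 170.8, 229.6]
eef_rot: [-3.141, -0.001, 2.733]
wrist_force: [-1.0, 0.1, 0.1]
finger_gap: 94.5
finger_force: 0.0
```

```bash
python3 - <<'E'
from h import *
p=cv2.imread('pics/top0.png'); W=cloud('top',np.load('top0.npy'))
hsv=cv2.cvtColor(p,cv2.COLOR_BGR2HSV)
m=cv2.inRange(hsv,(8,80,90),(22,255,255)); m[:,:315]=0;m[:,380:]=0;m[:150]=0;m[215:]=0
q=W[(m>0)&(W[...,2]<25)][:,:2].astype(np.float32);print('triv top',cv2.minEnclosingCircle(q),q.mean(0))
p2=cv2.imread('pics/side0.png');W2=cloud('side',np.load('side0.npy'));h2=cv2.cvtColor(p2,cv2.COLOR_BGR2HSV)
m=cv2.inRange(h2,(8,80,90),(22,255,255));m[:255]=0;m[:,:300]=0
q=W2[(m>0)&(W2[...,2]<25)][:,:2].astype(np.float32);print('triv side',cv2.minEnclosingCircle(q),q.mean(0))
m=cv2.inRange(hsv,(110,120,40),(130,255,255));m[215:]=0
q=W[(m>0)&(abs(W[...,2]-56)<8)];print('lid top',cv2.minAreaRect(q[:,:2].astype(np.float32)))
for w,(a,b,c,d) in((W,(150,215,225,300)),(W2,(155,200,245,284))):
    s=w[a:b,c:d].reshape(-1,3);s=s[(s[:,2]>155)&(s[:,2]<180)];print('bar',cv2.minAreaRect(s[:,:2].astype(np.float32)),s.mean(0))
E
```

```text
triv top ((565.0018310546875, -157.9425048828125), 91.87386322021484) [ 562.2301  -157.21454]
triv side ((561.547607421875, -160.8172149658203), 93.1398696899414) [ 554.6948  -164.22205]
lid top ((552.3475341796875, 152.34527587890625), (158.37506103515625, 61.6140022277832), 66.70592498779297)
bar ((560.8831176757812, 172.81678771972656), (10.61264419555664, 77.86966705322266), 66.55789184570312) [560.31686723 172.71488959 164.11114623]
bar ((556.0556640625, 169.8330841064453), (11.686441421508789, 77.4610824584961), 65.21048736572266) [555.55181478 168.83102702 162.84698833]
```

Request:
step_arm:
  series: [2,0,-16,0,0,0,0,-16,0,0,0,0,-16,0,0,0,0,-16,0,0,0,0,0,0,0,0,0,0,0,1,0,0,0,0,1,0,0,0,0,1,0,0,0,0,1,0,0,0,0,1,0,0,0,0,1,0,0,0,0,1,0,0,0,0,1,0,0,0,0,1]
  squeeze: 4

```text
clock: 3.22
eef_pos: [556.1, 172.9, 166.4]
eef_rot: [-3.142, -0.0, 2.736]
wrist_force: [0.5, -0.6, -0.1]
finger_gap: 9.5
finger_force: 4.0
```

Request:
step_arm:
  series: [-2,-4,0.8,0,1,-2,-4,0.7,0,1,-2,-4,0.6,0,1,-1.5,-4,0.4,0,1,-1.5,-4,0.2,0,1,0,0,0,0,1]
  squeeze: 4

```text
clock: 3.98
eef_pos: [547.0, 152.6, 169.2]
eef_rot: [-3.142, -0.0, 2.736]
wrist_force: [1.3, 0.4, -0.6]
finger_gap: 10.4
finger_force: 4.0
```

```bash
python3 - <<'E'
from h import *
s=manip.read_state();print(s['eef_pos'],s['wrist_force'],s['finger_gap'])
for n in('side',):
    p,d=manip.camera(n);W=cloud(n,d);h=cv2.cvtColor(p,cv2.COLOR_BGR2HSV)
    m=cv2.inRange(h,(110,120,40),(130,255,255));m[:,:245]=0
    q=W[m>0];q=q[abs(q[:,2]-56)<6];print('lid',cv2.minAreaRect(q[:,:2].astype(np.float32)))
    cv2.imwrite('pics/side1.png',cv2.resize(p[60:260,200:400],(500,500)))
E
```

```text
[547.00242737 152.56502157 169.1948102 ] [ 1.31361319  0.42920855 -0.60382245] 10.389184199262644
lid ((546.4768676757812, 148.70758056640625), (160.53201293945312, 61.08513259887695), 66.58537292480469)
```

View pics/side1.png

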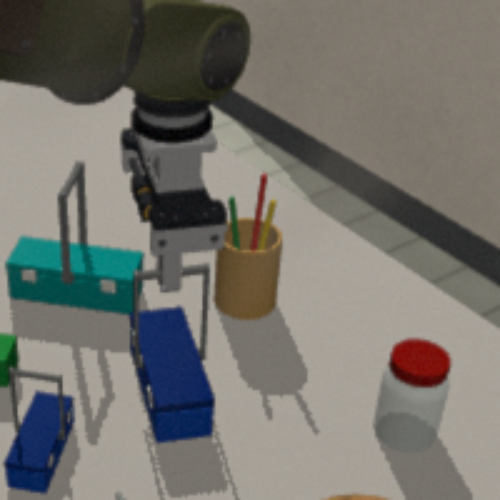

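The bar at (170,270) is held between the fingers with the handle about upright, and the case has not moved. Next I squeeze and lift.

Request:
step_arm:
  series: [0,0,0,0,1,0,0,0,0,1,0,0,5,0,1,0,0,10,0,1,0,0,15,0,1,0,0,15,0,1,0,0,15,0,1,0,0,15,0,1,0,0,15,0,1,0,0,15,0,1,0,0,15,0,1,0,0,15,0,1,0,0,15,0,1,0,0,10,0,1,0,0,0,0,1,0,0,0,0,1,0,0,0,0,1,0,0,0,0,1]
  squeeze: 45

```text
clock: 6.28
eef_pos: [547.0, 152.8, 328.8]
eef_rot: [-3.141, -0.0, 2.736]
wrist_force: [-0.1, 0.5, -5.4]
finger_gap: 8.5
finger_force: 45.0
```

```bash
python3 - <<'E'
from h import *
s=manip.read_state();print(s['eef_pos'],s['wrist_force'],s['finger_gap'])
p,d=manip.camera('side');cv2.imwrite('pics/side2.png',cv2.resize(p[60:260,180:380],(500,500)))
W=cloud('side',d);h=cv2.cvtColor(p,cv2.COLOR_BGR2HSV);m=cv2.inRange(h,(110,120,40),(130,255,255));m[:,:245]=0
q=W[(m>0)];u=np.array([.395,.919]);a=(q[:,:2]-s['eef_pos'][:2])@u
for k in range(-90,90,15):
    t=q[(a>=k)&(a<k+15)]
    if len(t)>5:print(k,len(t),t[:,2].min().round(),t[:,2].max().round())
E
```

```text
[547.02269615 152.84037468 328.82806963] [-0.06270399  0.50911157 -5.36235216] 8.514187597874471
-60 189 149.0 173.0
-45 222 135.0 192.0
-30 227 131.0 209.0
-15 223 153.0 229.0
0 217 157.0 244.0
15 205 185.0 265.0
30 137 257.0 274.0
45 7 238.0 254.0
```

View pics/side2.png

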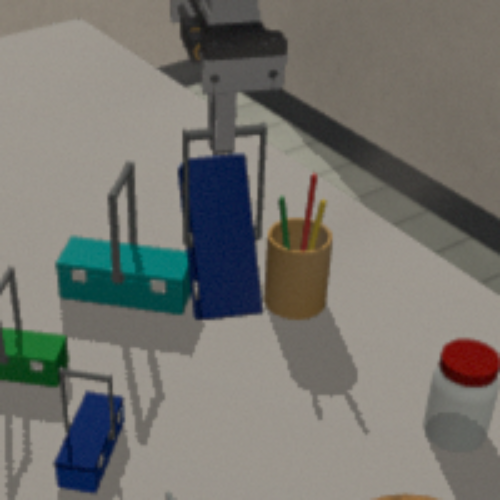

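The hanging case tilts about 50° with its near end low (the -u end, where u = (0.39, 0.92)), so that end is the heavy one. Next I carry it over the trivet.

Request:
step_arm:
  series: [1,-6,0,0,1,1,-12,0,0,1,2,-18,0,0,1,2,-18,0,0,1,3,-18,0,0,1,2,-18,0,0,1,2,-18,0,0,1,3,-18,0,0,1,2,-18,0,0,1,2,-18,0,0,1,3,-18,0,0,1,2,-18,0,0,1,2,-18,0,0,1,2,-18,0,0,1,2,-18,0,0,1,1,-13,0,0,1,1,-7,0,0,1,0,0,-10,0,1,0,0,-15,0,1,0,0,-15,0,1]

```text
clock: 8.82
eef_pos: [579.9, -118.6, 287.6]
eef_rot: [-3.141, -0.001, 2.736]
wrist_force: [-0.1, 0.3, -6.0]
finger_gap: 8.7
finger_force: 45.0
```

Request:
step_arm:
  series: [0,0,-15,0,1,0,0,-15,0,1,0,0,-10,0,1,0,0,0,0,1,0,0,0,0,1,0,0,0,0,1,0,0,0,0,1]

```text
clock: 9.7
eef_pos: [580.1, -119.2, 249.5]
eef_rot: [3.142, 0.001, 2.736]
wrist_force: [0.2, 0.8, -5.6]
finger_gap: 8.7
finger_force: 45.0
```

```bash
cat > look.py <<'E'
from h import *
import sys
s=manip.read_state();print(s['clock'],s['eef_pos'],s['wrist_force'],s['finger_gap'])
u=np.array([.395,.919]);u/=np.linalg.norm(u);T=np.array([563,-158])
for n in('side','top'):
    p,d=manip.camera(n);cv2.imwrite(f'pics/{n}_{sys.argv[1]}.png',p)
    W=cloud(n,d);h=cv2.cvtColor(p,cv2.COLOR_BGR2HSV);m=cv2.inRange(h,(110,120,40),(130,255,255))
    q=W[m>0];q=q[(np.linalg.norm(q[:,:2]-T,axis=1)<130)&(q[:,2]>15)];a=(q[:,:2]-T)@u;b=(q[:,:2]-T)@[-u[1],u[0]]
    print(n,len(q),'along u',np.percentile(a,[1,50,99]).round(1),'across',np.percentile(b,[1,50,99]).round(1),'z',np.percentile(q[:,2],[1,99]).round(1))
    for k in range(-100,100,10):
        t=q[(a>=k)&(a<k+10)&(abs(b)<20)]
        if len(t)>5:print(k,len(t),np.percentile(t[:,2],[5,50,95]).round())
E
python3 look.py 3
```

```text
9.7 [ 580.13665522 -119.16771509  249.46162036] [ 0.15414641  0.80609365 -5.6277913 ] 8.686359379157652
side 1854 along u [-12.6  33.7 103. ] across [-30.5   2.6  29.8] z [ 62.7 194.3]
-20 47 [71. 74. 78.]
-10 121 [76. 83. 89.]
0 125 [ 89.  96. 102.]
10 115 [102. 108. 115.]
20 119 [114. 121. 129.]
30 113 [127. 134. 141.]
40 121 [140. 147. 155.]
50 124 [152. 160. 167.]
60 110 [166. 174. 180.]
70 83 [179. 185. 192.]
80 25 [189. 194. 196.]
top 297 along u [ 48.   91.9 127.3] across [-29.8  11.6  31.3] z [ 83.9 358.4]
50 9 [154. 162. 165.]
60 27 [162. 170. 178.]
70 21 [175. 182. 189.]
80 28 [188. 193. 197.]
90 24 [182. 190. 195.]
```

The edge is at u ≈ +29, close to the +28 I aimed for, and the tilt is 52°. I'll lower it to contact.

Request:
step_arm:
  series: [0,0,-8,0,1,0,0,-7,0,1,0,0,-4,0,1,0,0,-2,0,1,0,0,-1,0,1,0,0,-1,0,1,0,0,-1,0,1,0,0,-1,0,1,0,0,0,0,1]

```text
clock: 10.92
eef_pos: [580.0, -119.1, 224.0]
eef_rot: [-3.142, -0.0, 2.736]
wrist_force: [0.3, -0.9, -5.5]
finger_gap: 8.6
finger_force: 45.0
```

Request:
step_arm:
  series: [0,0,-1,0,1,0,0,0,0,1]

```text
clock: 11.18
eef_pos: [580.3, -119.1, 223.6]
eef_rot: [3.141, 0.001, 2.736]
wrist_force: [0.1, 0.2, -1.0]
finger_gap: 8.6
finger_force: 45.0
```

Request:
step_arm:
  series: [-1.6,-3.7,0.3,0,1,-1.6,-3.7,0.2,0,1,0,0,0,0,1]

```text
clock: 11.55
eef_pos: [576.9, -127.0, 224.1]
eef_rot: [-3.142, 0.001, 2.735]
wrist_force: [0.3, 0.4, 3.6]
finger_gap: 8.3
finger_force: 45.0
```

Request:
step_arm:
  series: [-1.6,-3.7,0,0,1,-1.6,-3.7,0,0,1,0,0,0,0,1]

```text
clock: 11.92
eef_pos: [573.6, -134.4, 223.9]
eef_rot: [-3.141, 0.001, 2.735]
wrist_force: [-0.5, 0.2, 5.7]
finger_gap: 8.8
finger_force: 45.0
```

```bash
python3 look.py 4
```

```text
11.925 [ 573.60271059 -134.36531883  223.93130797] [-0.52834379  0.24809936  5.67304577] 8.806054571579775
side 1793 along u [-18.9  18.8  83.1] across [-30.7   3.2  29.8] z [ 35.4 175.4]
-20 136 [37. 45. 55.]
-10 140 [55. 65. 75.]
0 149 [74. 84. 96.]
10 148 [ 93. 103. 113.]
20 158 [112. 123. 133.]
30 150 [133. 142. 152.]
40 153 [152. 161. 171.]
50 36 [171. 174. 177.]
60 7 [169. 170. 173.]
top 249 along u [ 33.5  66.7 103.5] across [-32.7  16.2  32.4] z [ 53.2 335.2]
40 20 [149. 157. 165.]
50 22 [169. 175. 180.]
60 25 [167. 173. 178.]
70 18 [162. 167. 170.]
80 20 [158. 162. 166.]
90 19 [151. 158. 161.]
```

Request:
step_arm:
  series: [-1.2,-2.75,-0.2,0,1,-1.2,-2.75,-0.3,0,1,-1.2,-2.75,-0.5,0,1,-1.2,-2.75,-0.5,0,1,-1.2,-2.75,-0.6,0,1,-1.2,-2.75,-0.7,0,1,0,0,0,0,1]

```text
clock: 12.9
eef_pos: [566.3, -150.6, 220.5]
eef_rot: [-3.141, -0.001, 2.736]
wrist_force: [-1.8, -0.8, -0.6]
finger_gap: 8.6
finger_force: 45.0
```

Request:
step_arm:
  series: [-1.2,-2.75,-0.9,0,1,-1.2,-2.75,-1.0,0,1,-1.2,-2.75,-1.1,0,1,-1.2,-2.75,-1.1,0,1,0,0,0,0,1]

```text
clock: 13.52
eef_pos: [561.5, -161.6, 216.5]
eef_rot: [-3.142, -0.0, 2.736]
wrist_force: [-0.4, 0.0, -3.0]
finger_gap: 8.5
finger_force: 45.0
```

```bash
python3 look.py 5
```

```text
13.525 [ 561.50772892 -161.62752098  216.52399328] [-0.36808795  0.00952013 -2.96683499] 8.503627766079436
side 1728 along u [-25.8 -12.7  40.8] across [-30.8   4.4  30.1] z [ 20.7 176.4]
-30 228 [22. 42. 68.]
-20 452 [ 66. 105. 142.]
-10 247 [141. 162. 176.]
0 24 [172. 174. 176.]
10 14 [171. 173. 174.]
20 10 [171. 172. 173.]
40 12 [167. 170. 170.]
top 171 along u [ 6.2 28.4 59.1] across [-31.3  22.7  29.4] z [ 39.1 328.3]
10 13 [170. 173. 175.]
20 17 [169. 172. 174.]
30 16 [165. 170. 174.]
40 14 [163. 168. 174.]
50 6 [167. 168. 170.]
```

Request:
step_arm:
  series: [-1.2,-2.75,-1.2,0,1,-1.2,-2.75,-1.3,0,1,-1.2,-2.75,-1.5,0,1,0,0,0,0,1]

```text
clock: 14.12
eef_pos: [557.9, -169.9, 212.5]
eef_rot: [-3.142, -0.0, 2.735]
wrist_force: [-0.3, 0.2, -2.9]
finger_gap: 8.8
finger_force: 45.0
```

```bash
python3 look.py 6
```

```text
14.125 [ 557.89567749 -169.91058594  212.51505901] [-0.27622183  0.20152028 -2.91228972] 8.764636774576294
side 1635 along u [-27.1 -23.2  25.8] across [-30.4   5.5  30. ] z [ 18.1 172.8]
-30 804 [ 24. 102. 167.]
-20 61 [170. 172. 173.]
-10 29 [169. 171. 181.]
0 18 [169. 170. 172.]
10 6 [169. 171. 171.]
20 6 [169. 170. 172.]
top 201 along u [-2.1 25.8 54.9] across [-29.7  20.6  32.5] z [ 21.6 326.4]
0 12 [168. 172. 174.]
10 10 [167. 171. 175.]
20 15 [165. 169. 172.]
30 48 [ 32. 101. 172.]
```

Request:
step_arm:
  series: [-0.8,-1.8,-0.8,0,1,-0.4,-0.9,-0.7,0,1,0,0,-0.5,0,1,0,0,0,0,1]

```text
clock: 14.72
eef_pos: [557.0, -172.4, 211.2]
eef_rot: [3.142, 0.001, 2.736]
wrist_force: [-0.5, 0.2, 2.6]
finger_gap: 8.9
finger_force: 45.0
```

```bash
python3 - <<'E'
exec(open('look.py').read().replace('sys.argv[1]','"7"').replace("np.percentile(t[:,2],[5,50,95]).round()","''"))
p=cv2.imread('pics/side_7.png');cv2.imwrite('pics/c7.png',cv2.resize(p[130:330,260:460],(500,500)))
W=cloud('side',manip.camera('side')[1]);h=cv2.cvtColor(p,cv2.COLOR_BGR2HSV);m=cv2.inRange(h,(110,120,40),(130,255,255))
q=W[m>0];q=q[np.linalg.norm(q[:,:2]-T,axis=1)<130];a=(q[:,:2]-T)@u;b=(q[:,:2]-T)@[-u[1],u[0]]
k=(q[:,2]>25)&(q[:,2]<160)&(abs(b)<22)&(a<-10);f=np.polyfit(q[k,2],a[k],1);print('lid lean rad',f)
E
```

```text
14.725 [ 556.99495753 -172.43297592  211.18429201] [-0.4989365   0.2425499   2.55119157] 8.873327393311254
side 1543 along u [-28.3 -26.   22.1] across [-30.7   5.8  30. ] z [ 17.6 171.4]
-30 786 
-20 47 
-10 12 
0 18 
20 8 
top 211 along u [-5.8 22.  43.1] across [-33.5  19.6  27.6] z [ 23.6 323.9]
0 15 
10 10 
20 15 
30 47 
lid lean rad [-2.09721847e-03 -2.64386814e+01]
```

View pics/c7.png

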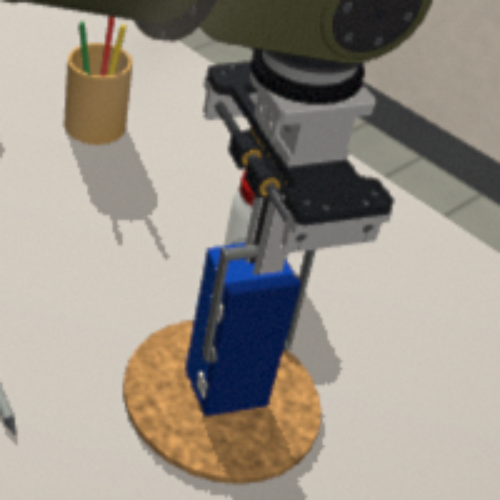

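The case stands flat on the cork, with a lean of about 0.002 rad, and is centred. I'll release and retreat straight up.

Request:
step_arm:
  series: [0,0,0,0,1,0,0,0,0,1,0,0,0,0,0.8,0,0,0,0,0.7,0,0,0,0,0.6,0,0,0,0,0.5,0,0,0,0,0.5,0,0,5,0,0.5,0,0,10,0,0.5,0,0,20,0,0.5,0,0,30,0,0.5,0,0,30,0,0.5,0,0,30,0,0.5,0,0,0,0,0.5,0,0,0,0,0.5]
  squeeze: 4

```text
clock: 16.75
eef_pos: [556.7, -172.3, 335.0]
eef_rot: [-3.142, -0.001, 2.736]
wrist_force: [0.1, 0.4, -0.3]
finger_gap: 46.9
finger_force: 0.0
```

```bash
python3 - <<'E'
exec(open('look.py').read().replace('sys.argv[1]','"8"').replace("np.percentile(t[:,2],[5,50,95]).round()","''"))
p=cv2.imread('pics/side_8.png');cv2.imwrite('pics/c8.png',cv2.resize(p[100:330,230:460],(500,500)))
E
```

```text
16.75 [ 556.68390179 -172.30805104  335.01059622] [ 0.11640265  0.41019834 -0.25525181] 46.89835980823887
side 1623 along u [-28.4 -26.   24.7] across [-30.6   5.5  30.1] z [ 17.  171.7]
-30 769 
-20 42 
-10 19 
0 26 
20 16 
top 291 along u [-13.   19.8  32.3] across [-30.8   8.9  27.9] z [ 22.1 190.9]
-20 12 
-10 20 
0 15 
10 22 
20 20 
30 63
```

View pics/c8.png

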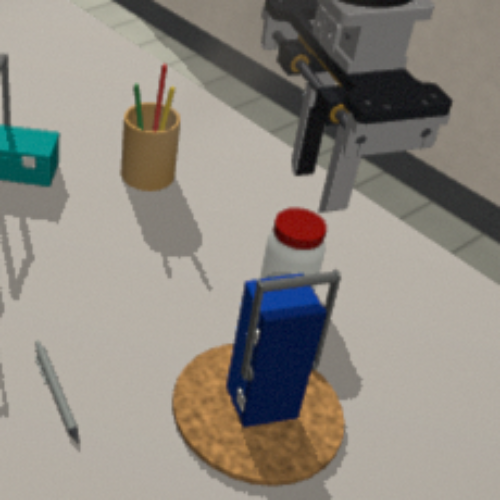

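The case at (275,350) stands upright on the cork with the handle up. The gripper is clear, and the jar, holder and pen look untouched.

```bash
python3 -c "
from cell import manip
print(manip.sign_off())"
```

```text
the job is handed in; nothing more can be done
None
```

The blue pencil case was lifted by its handle, the near end sank, and it now stands upright on that heavy end on the cork trivet, released; the job is handed in after about 17 s of robot time, with no verdict returned.

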